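# Roll a spice jar up the sloped jar rack until the catch holds it

## Robot

A 6-joint arm with a two-finger parallel gripper is mounted at the origin on a cart in front of the work surface, level with it; the furniture and walls round the work are solid. World frame = base frame: x ahead of the robot, y to its left, z up, the work surface at z = 0. Lengths are in m, angles in rad, forces in N, time in s.
With the tool pointing down it reaches from about 0.325 to 0.925 m from the base axis. Payload 3.1 kg.
Tool frame: the origin (TCP) lies midway between the tips of the shut fingers; the grasp point (between the pads) lies 19 mm behind it (grip_depth is the distance from the TCP to the grasp point, in m); z points along the fingers, y is the line along which they close (so a half turn about z gives the same grasp; the last joint's range is limited). The gripper opens to 85 mm and grips with 20 to 120 N. Pads are 22 mm wide; open, the fingers measure 114 mm over their backs; the gripper's body (76 mm by 85 mm) begins 54 mm behind the grasp point. The pads swing forward as they close: fully open they stand 13 mm farther back than shut.
Start: joints at [1.09, 0.217, 1.613, -0, 1.311, -0.112], TCP at [0.225, 0.583, 0.204] pointing down, gripper open.
Joint ranges: [-2.75, 2.75], [-0.78, 2.1], [0.31, 2.55], [-1.13, 4.27], [0.13, 2.63], [-2.58, 2.58]. Speed limits (rad/s): [2.79, 2.79, 3.14, 3.14, 3.14, 3.14].

## Interface

Orientations are given as a unit quaternion [x, y, z, w].
In Python, from workcell import * gives the robot as it stands. The module is installed in compiled form; this text tells all that it offers. Calls block until the motion is done:
- move_ptp(position, orientation): joint-space move of the TCP to a pose.
- move_l(position, rot=None, vel=0.15, max_force=None): straight line of the TCP; rot=None keeps the orientation; vel is the mean speed in m/s. With max_force (N) it stops when the force on the tool has changed by that much, and returns True; else False.
- goto_joints(angles): joint-space move.
- grip(opening, grip_force=None): finger opening in m; grip_force is the grip in N (None keeps the last); returns when the fingers have stopped.
- hold(seconds).
- ik(position, orientation): joint angles nearest the present ones, or None.
- capture(name): name is "scene" or "top" or "wrist"; returns a dict with "img" (400x640x3 uint8, red, green, blue), "camera_matrix" (3x3 intrinsics, pixels), "R" (3x3) and "t" (3): a world point X has camera coordinates R X + t; the wrist camera has in their place "tool_from_camera" (4x4, takes a point from camera to tool coordinates, whose origin is the TCP and whose axes are the flange's). Camera axes: x right, y down, z forward; pixel columns grow to the right and rows downward; lengths in m; the calibration is good to about 2 mm. A picture is of the moment at which its call begins: read the wrist's pose just before it. There is no depth.
A pose or a line that the arm cannot do raises MotionError and nothing moves.
- close_job(): hands the job in; it is judged then, once.
Trained networks look in the newest picture that a camera, given by its name, has taken for a name from the list of things; names that differ only in an ending like _2 or _b are one class to them, and where a whole thing is asked for, a point or a joint stands for the part that bears it (a point fixed in the world has none). Each returns a list of dicts, best first, with "score" (0 to 1); they miss things now and then, are a little off and sometimes report something else, mostly with a low value. They report only what shows in the picture. A call takes as long as a camera call.
- silhouettes(camera, query): "pixels" (400x640 bool, what is visible of it).
- tip_of(camera, query): "xyz" ([x, y, z] in m, in the coordinates of the camera as it stood for that picture, good to about 4 mm: a listed point, or the origin of a listed thing).
Readings, each from a call of its own:
- get_time_s(): time.
- get_joint_pos(): joint angles.
- get_dq(): joint speeds.
- get_joint_torque(): joint torques, N m.
- get_ee_pos(): TCP position.
- get_eef_rot(): TCP orientation.
- get_contact_force(): force on the tool from outside, world axes, zero at the start.
- get_torque(): the same for the moment, N m.
- get_width(): finger opening in m.
- get_grasp_force(): force on a finger pad.
Only numpy, scipy, OpenCV 4.12 (cv2) and the standard library are available. Lean on these libraries where they do the work, as an engineer would, in place of code of your own. Each camera call takes 0.05 s, during which the arm holds its last target. There are 200 camera calls.

## Task

A spice jar lies on the worktop in front of the mouth of the sloped wooden jar rack, and one jar is already stored in the rack. With the outside of the fingers, roll the loose jar into the mouth and gently up the sloped lane, moving the stored jar up ahead of it, until it has passed the sprung steel catch and the catch stands up again behind it, so that both jars stay in the rack and cannot roll back when you let go. Do not pick up or stand up either jar, and leave the mug, the preserving jar and the upright spice jar where they are.

Things in the scene. Friction and masses are not known exactly. Their poses are not given: they have to be found in the camera images.
- rack: low pale-wood rack fixed to the worktop, 232 mm long, 145 mm wide: one straight lane for lying jars, open above. Origin on the worktop at mid-length and mid-width; x level, uphill along the lane; y across; z up. Lane 129 mm wide inside, floor height = 0.158 * (x + 115 mm), from the mouth at x = -115 to the end stop at x = 107 mm. Side boards 8 mm thick, 22 mm above the floor, from x = -33 mm on
- rack_mouth (a point): middle of the front edge of the lane floor, flush with the worktop, at x = -115 mm in the rack's frame; the ramp is 166 mm wide there. Smooth flared guides (22 mm high, 20 degrees) lead in to the side boards; their front ends, at x = -93 mm, stand 172 mm apart
- rack_catch (a point): point of the lane floor (mid-width) under the free edge of the raised catch, x = 13 mm, z = 20 mm in the rack's frame. A jar held by the catch has its axis at x = 30 mm, z = 44 mm; a second one above it at x = 70 mm, z = 50 mm
- rack_stop (a point): foot of the end stop at mid-width, x = 107 mm, z = 35 mm in the rack's frame; the stop is a cross board 26 mm high. With two jars leaning on the catch 14 mm stay free between the upper jar and the stop; both can be pushed up that far
- catch (a joint): two sprung steel tabs on one pin in the lane floor, 22 to 38 mm either side of its middle, hinged at their downhill edge; the free edge, 15 mm farther uphill, stands 12 mm above the floor. 0 = raised (rest), 0.67 rad = flush with the floor, 0.75 = limit. A light spring (0.3 to 0.5 N) raises them; a jar rolled uphill presses them down, one rolling back is stopped by the free edge
- jar_loose: the jar to be put away: clear glass spice jar with a dark brown cap, 105 mm long, 41 mm diameter (radius 20.4 mm), about 0.11 kg, lying on the worktop in front of the mouth, roughly across it; it rolls freely, at right angles to its axis. Smooth (friction about 0.3). Push at or below its axis: pushed higher, it jams. Origin at the centre of its bottom end, z axis along the jar towards the cap
- jar_loose_mid (a point): centre of the loose jar, on its axis 52.5 mm from either end. Pushed at one point the jar may turn; two fingers spread along it keep it square, most of all on the slope, where it leans on them
- jar_stored: like jar, same size, lying across the lane and leaning on the uphill side of the raised catch. Origin at the centre of its bottom end, z axis along the jar towards the cap
- jar_stored_mid (a point): centre of the stored jar, on its axis 52.5 mm from either end
- jar_upright: like jar, 41 mm diameter, 105 mm tall, standing upright on the worktop beyond the rack; bystander. Origin at the centre of its underside
- preserve: glass preserving jar with a yellow lid, 65 mm diameter, 95 mm tall, standing beyond the rack; bystander. Origin at the centre of its underside
- mug: white mug, 80 mm diameter, 113 mm over the handle, 91 mm tall, standing beyond the loose jar; bystander. Origin at the centre of its underside

How it is judged:
On the way, in this order (a step that is already met when the one before it is completed fails the run):
1. the loose jar lies in the lane below the catch (x of jar_loose_mid in the frame of rack between -0.105 and 0.006 m and z of jar_loose_mid in the frame of rack below 0.053 m and y of jar_loose_mid in the frame of rack between -0.025 and 0.025 m), for 0.1 s.
2. the loose jar has passed the catch (x of jar_loose_mid in the frame of rack between 0.0235 and 0.0505 m), for 0.1 s.
At the end, for the whole second after the job is handed in: both jars lie across the lane uphill of the catch, at rest on its floor: loose jar's centre at rack x 23.5 to 48.5 mm, stored jar's at 60 to 90.5 mm, both within 20 mm of mid-lane and 0.2 rad of square; the catch is up again (below 0.15 rad) (x of jar_loose_mid in the frame of rack between 0.0235 and 0.0485 m and z of jar_loose_mid in the frame of rack between 0.035 and 0.055 m and y of jar_loose_mid in the frame of rack between -0.02 and 0.02 m and x of jar_stored_mid in the frame of rack between 0.06 and 0.0905 m and z of jar_stored_mid in the frame of rack between 0.041 and 0.063 m and y of jar_stored_mid in the frame of rack between -0.02 and 0.02 m and value of joint catch below 0.15 rad and angle between the z axis of each of jar_loose, jar_stored and the y axis of rack, either way round below 0.2 rad and linear speed of each of jar_loose, jar_stored below 0.02 m/s); the robot touches nothing.
It fails at once if the loose jar is lifted more than about 14 mm off the worktop or the lane floor ((x of jar_loose_mid in the frame of rack below -0.13 m and z of jar_loose_mid in the frame of rack above 0.036 m) or (x of jar_loose_mid in the frame of rack below -0.06 m and z of jar_loose_mid in the frame of rack above 0.043 m) or (x of jar_loose_mid in the frame of rack below 0.005 m and z of jar_loose_mid in the frame of rack above 0.053 m) or z of jar_loose_mid in the frame of rack above 0.061 m).
It fails at once if the stored jar is lifted or comes out of the rack (z of jar_stored_mid in the frame of rack above 0.07 m or x of jar_stored_mid in the frame of rack below 0.015 m).
It fails at once if a jar is stood up (angle between any of jar_loose, jar_stored's own z axis and vertical below 1.1 rad or angle between any of jar_loose, jar_stored's own z axis and vertical above 2.04 rad).
It fails at once if the loose jar is pushed with more than 25 N (contact force between the fingers and jar_loose above 25 N).
It fails at once if a bystander is moved by more than 20 mm (distance of any of jar_upright, preserve, mug from where it was at the start of the episode above 0.02 m).
It also fails if it takes over 45 s, if anything falls off the work surface, if the arm or the gripper's body presses on something with over 40 N, if the wrist force passes 120 N, or if a joint passes its speed limit or range.

## Working session

There is one attempt and no reset: what is moved stays moved. The work goes in short steps, each a Python script; the robot and the scene stay as the last script left them, time stands still between calls to the robot, and variables do not carry over. Pictures are saved under pics/ and viewed, at most 10 in all, crops included, and the job is handed in when it is done.

```bash
mkdir -p pics; cat > h.py <<'E'
from workcell import *
import numpy as np, cv2
def look(cam, names):
    c=capture(cam); R,t=np.array(c["R"]),np.array(c["t"])
    out={}
    for n in names:
        out[n]=[(round(d["score"],2),np.round(R.T@(np.array(d["xyz"])-t),4)) for d in tip_of(cam,n)[:3]]
    return c,out
E
python3 - <<'E'
from h import *
print(get_time_s(),get_ee_pos(),get_eef_rot(),get_width())
for cam in("scene","top"):
    c,o=look(cam,["rack","rack_mouth","rack_catch","rack_stop","jar_loose","jar_loose_mid","jar_stored_mid","jar_stored","mug","preserve","jar_upright"])
    cv2.imwrite(f"pics/{cam}0.png",c["img"][:,:,::-1])
    print(cam)
    for k,v in o.items(): print(k,v)
print(get_time_s())
E
```

```text
0.0 [0.22487488 0.58220954 0.20297039] [ 1.83356543e-01  9.83045769e-01 -1.13322771e-03 -3.32675884e-04] 0.08555438967926361
scene
rack [(0.97, array([ 0.5634, -0.2422,  0.004 ]))]
rack_mouth [(0.59, array([ 0.5831, -0.1286,  0.0007]))]
rack_catch [(0.91, array([ 0.568 , -0.2524,  0.0214]))]
rack_stop [(0.81, array([ 0.5571, -0.3507,  0.0348])), (0.48, array([ 0.564 , -0.2428,  0.0055]))]
jar_loose [(0.55, array([ 0.5363, -0.0439,  0.022 ]))]
jar_loose_mid [(0.59, array([ 0.5864, -0.0477,  0.0197]))]
jar_stored_mid [(0.89, array([ 0.5672, -0.2732,  0.0451]))]
jar_stored [(0.91, array([ 0.512 , -0.2659,  0.0412]))]
mug [(0.66, array([0.7502, 0.0204, 0.0022]))]
preserve [(0.68, array([ 7.328e-01, -2.734e-01,  4.000e-04]))]
jar_upright [(0.57, array([ 0.7453, -0.1767,  0.0024])), (0.49, array([ 0.5646, -0.2396,  0.0013]))]
top
rack [(0.76, array([ 0.5649, -0.2455, -0.0033]))]
rack_mouth [(0.66, array([ 0.5795, -0.1299, -0.0036])), (0.28, array([ 0.5837, -0.0485,  0.0204]))]
rack_catch [(0.91, array([ 0.5648, -0.262 ,  0.02  ])), (0.28, array([ 0.5848, -0.0507,  0.0194]))]
rack_stop [(0.84, array([ 0.5602, -0.3555,  0.0332]))]
jar_loose [(0.84, array([ 0.5315, -0.0461,  0.0183])), (0.67, array([ 0.5105, -0.2693,  0.0465]))]
jar_loose_mid [(0.61, array([ 0.583 , -0.0453,  0.0194]))]
jar_stored_mid [(0.74, array([ 0.56  , -0.2752,  0.0449])), (0.42, array([ 0.5797, -0.1312, -0.0028]))]
jar_stored [(0.62, array([ 0.509 , -0.271 ,  0.0432]))]
mug [(0.82, array([0.7504, 0.0144, 0.0009]))]
preserve [(0.89, array([ 0.7364, -0.2754,  0.002 ])), (0.72, array([ 0.5785, -0.1302, -0.0036]))]
jar_upright [(0.77, array([ 0.7434, -0.1863, -0.0008]))]
1.2
```

View pics/scene0.png

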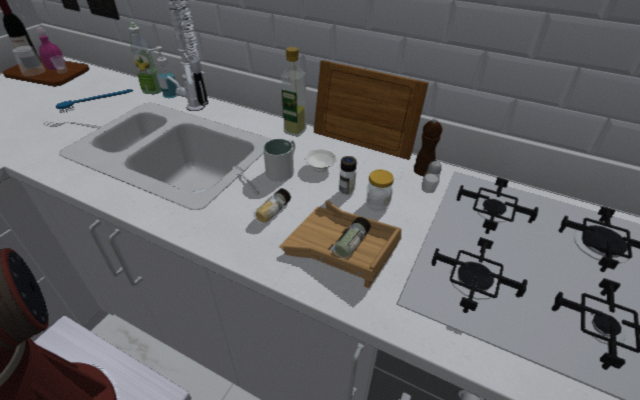

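View pics/top0.png

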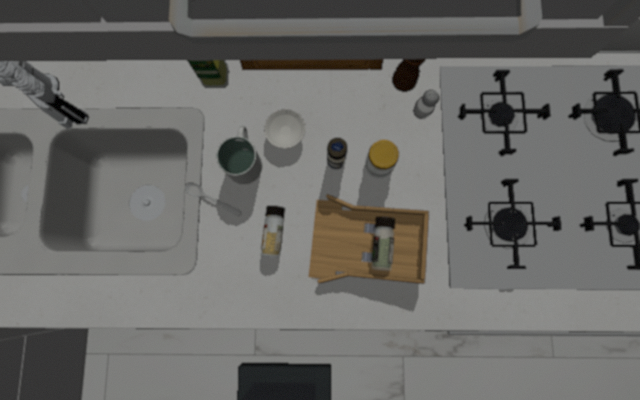

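The top view shows the rack mouth facing left at about (313,241), with its uphill direction to the right. The loose jar at (273,232) is nearly square to it. The stored jar is at (383,243), and the mug at (238,157) is clear of the push path. Next I'll fit the rack and jar poses.

```bash
cat >> h.py <<'E'
from scipy.optimize import least_squares
from scipy.spatial.transform import Rotation as Ro
def axis_on_plane(c, mask, z):
    """minAreaRect of a mask's pixels projected on the plane z: centre, long-axis unit vector, sizes"""
    v,u=np.nonzero(mask); K,R,t=map(np.array,(c["camera_matrix"],c["R"],c["t"]))
    d=(R.T@np.linalg.inv(K)@np.vstack([u,v,np.ones_like(u)])); o=-R.T@t
    P=(o[:,None]+d*(z-o[2])/d[2])[:2].T.astype(np.float32)
    box=cv2.boxPoints(cv2.minAreaRect(P)); e=[box[1]-box[0],box[2]-box[1]]; e.sort(key=np.linalg.norm)
    return box.mean(0), e[1]/np.linalg.norm(e[1]), [float(np.linalg.norm(x)) for x in e]
RP={"rack":0,"rack_mouth":-.115,"rack_catch":.013,"rack_stop":.107}
def fit_rack(obs):
    f=lambda p:np.concatenate([[p[0]+x*np.cos(p[2])-q[0],p[1]+x*np.sin(p[2])-q[1]] for x,q in obs])
    return least_squares(f,[.564,-.244,-1.67],loss="soft_l1",f_scale=.004)
E
python3 - <<'E'
from h import *
obs=[]; jl=[]; js=[]
for cam in("scene","top","top","scene"):
    c,o=look(cam,list(RP)+["jar_loose_mid","jar_stored_mid"])
    for k,x in RP.items():
        if o[k]: obs.append((x,o[k][0][1]))
    if o["jar_loose_mid"]: jl.append(o["jar_loose_mid"][0][1])
    if o["jar_stored_mid"]: js.append(o["jar_stored_mid"][0][1])
r=fit_rack(obs); p=r.x; print(p,np.round(r.fun*1e3,1))
ux=np.array([np.cos(p[2]),np.sin(p[2])]); uy=np.array([-ux[1],ux[0]])
loc=lambda q:np.round([(q[:2]-p[:2])@ux,(q[:2]-p[:2])@uy],4)
print("loose",[loc(q) for q in jl],"stored",[loc(q) for q in js])
c=capture("top")
for n,z in(("jar_loose",.02),("jar_stored",.044),("rack",.02)):
    for s in silhouettes("top",n)[:2]:
        ce,a,e=axis_on_plane(c,s["pixels"],z); print(n,round(s["score"],2),"centre",loc(ce),"axis local",np.round([a@ux,a@uy],3),np.round(e,3))
th=np.arctan(.158); zt=np.r_[np.sin(th)*ux,-np.cos(th)]
for s in(1,-1):
    yt=np.r_[s*uy,0]; q=Ro.from_matrix(np.c_[np.cross(yt,zt),yt,zt]).as_quat()
    for X in(-.25,0.01): 
        P=np.r_[p[:2]+X*ux,.1]; j=ik(P,q); print(s,X,None if j is None else np.round(j,2))
np.save("rack.npy",p); print(get_time_s())
E
```

```text
[ 0.56812357 -0.24473066 -1.66052153] [ 3.600e+00 -5.600e+00  1.370e+01  1.444e+02 -3.500e+00 -3.500e+00
  1.000e+00  1.500e+00  1.000e-01 -3.000e-01  2.000e-01  5.000e-01
 -1.100e+00  5.000e+00 -2.900e+00  1.200e+00 -1.200e+00  8.000e-01
 -4.000e-01  1.800e+00 -4.000e-01  1.700e+00  3.100e+00 -3.600e+00
 -2.100e+00 -2.700e+00 -1.800e+00 -3.300e+00  1.200e+00 -5.000e-01]
loose [array([-0.1946,  0.0014]), array([-0.1954, -0.0013]), array([-0.1966,  0.0009]), array([-0.1953, -0.0021])] stored [array([-0.0835,  0.1704]), array([ 0.0318, -0.0058]), array([ 0.0296, -0.0059]), array([0.0263, 0.0008])]
jar_loose 0.87 centre [-0.1962  0.0037] axis local [-0.048  0.999] [0.042 0.105]
jar_loose 0.67 centre [0.0193 0.1789] axis local [0.363 0.932] [0.066 0.088]
jar_stored 0.87 centre [ 0.0317 -0.0017] axis local [0.014 1.   ] [0.041 0.108]
rack 0.96 centre [ 0.0064 -0.0009] axis local [-1.     0.009] [0.18  0.236]
rack 0.48 centre [0.0178 0.1796] axis local [0.44  0.898] [0.068 0.088]
1 -0.25 [-0.02  0.27  1.76 -0.17  1.12  0.14]
1 0.01 [-0.46  0.29  1.74 -0.17  1.06 -0.29]
-1 -0.25 None
-1 0.01 None
2.8
```

```bash
cat >> h.py <<'E'
p=np.load("rack.npy") if __import__("os").path.exists("rack.npy") else None
if p is not None:
    ux=np.array([np.cos(p[2]),np.sin(p[2])]); uy=np.array([-ux[1],ux[0]])
    th=np.arctan(.158); zt=np.r_[np.sin(th)*ux,-np.cos(th)]; yt=np.r_[uy,0]
    Q=Ro.from_matrix(np.c_[np.cross(yt,zt),yt,zt]).as_quat()
    W=lambda X,z,Y=0:np.r_[p[:2]+X*ux+Y*uy,z]
    loc=lambda q:np.round([(q[:2]-p[:2])@ux,(q[:2]-p[:2])@uy],4)
E
python3 - <<'E'
from h import *
grip(.05)
move_ptp(W(-.262,.10),Q)
move_l(W(-.262,.03),vel=.12)
hit=move_l(W(-.262,-.012),vel=.02,max_force=3)
e=get_ee_pos(); print(hit,e,get_width()); np.save("z0.npy",e[2])
move_l(W(-.262,e[2]+.006),vel=.05)
c,o=look("top",["jar_loose_mid"]); print([loc(v[1]) for v in o["jar_loose_mid"]])
k=np.array(capture("scene")["img"])[150:290,200:420]
cv2.imwrite("pics/a.png",np.vstack([cv2.resize(np.array(c["img"])[170:300,200:440],(720,390)),])[:,:,::-1])
cv2.imwrite("pics/b.png",cv2.resize(k,(660,420))[:,:,::-1]); print(get_time_s())
E
```

```text
False [ 0.59170654  0.0162673  -0.01189745] 0.04989218820913237
[array([-0.1979, -0.0026]), array([0.0167, 0.0021])]
9.0583
```

View pics/b.png

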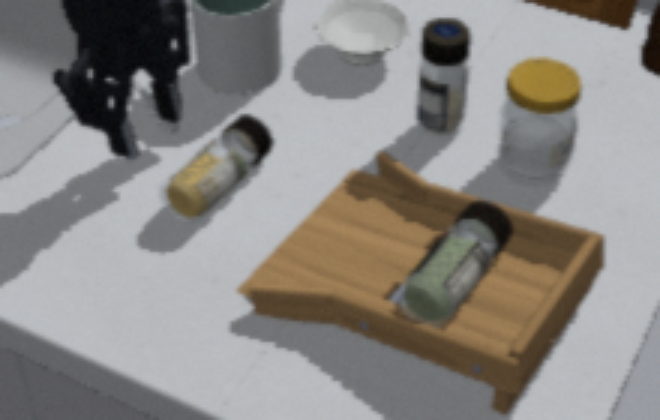

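The picture shows the fingers just behind the loose jar, with tips at about (122,150) and (172,118). Nothing has been disturbed. The probe stopped without contact, because the open tips sit further back than the TCP, so I'll probe lower.

```bash
python3 - <<'E'
from h import *
f0=get_contact_force()
hit=move_l(W(-.262,-.035),vel=.025,max_force=3)
e=get_ee_pos(); print(hit,e,np.array(get_contact_force())-f0,get_time_s()); np.save("z0.npy",e[2])
move_l(W(-.262,e[2]+.006),vel=.05)
E
```

```text
True [ 0.59138566  0.01618095 -0.02853734] [-0.48862499  0.72027361  3.73491154] 9.9167
```

```bash
python3 - <<'E'
from h import *
for z in np.arange(.004,-.0281,-.004):
    move_l(W(-.262,z),vel=.04); print(round(z,3),np.round(get_ee_pos()[2],4),np.round(get_contact_force(),2),round(get_width(),4))
move_l(W(-.262,.0),vel=.05)
s=capture("scene"); cv2.imwrite("pics/c.png",cv2.resize(np.array(s["img"])[160:235,205:305],(800,600),interpolation=cv2.INTER_CUBIC)[:,:,::-1])
K,R,t=map(np.array,(s["camera_matrix"],s["R"],s["t"]))
for Y in(-.032,.032):
    for z in(0,.01,.02):
        q=K@(R@W(-.262,z,Y)+t); print(Y,z,np.round((q[:2]/q[2]-[205,160])*8))
print(get_time_s())
E
```

```text
0.004 0.004 [-0.36  0.08 -0.6 ] 0.0502
0.0 -0.0009 [-0.67 -0.21 -0.02] 0.0497
-0.004 -0.0046 [ 0.39  0.3  -0.34] 0.0497
-0.008 -0.0084 [0.94 0.26 0.99] 0.0503
-0.012 -0.0124 [-0.13 -0.49 -0.06] 0.0501
-0.016 -0.0164 [-0.38  0.45  0.61] 0.0499
-0.02 -0.0204 [-0.05 -0.07 -0.04] 0.0504
-0.024 -0.0244 [ 0.46  0.52 -0.89] 0.0496
-0.028 -0.0281 [-0.5  -1.1   0.87] 0.05
-0.032 0 [313. 405.]
-0.032 0.01 [309. 382.]
-0.032 0.02 [305. 358.]
0.032 0 [440. 293.]
0.032 0.01 [437. 270.]
0.032 0.02 [434. 247.]
13.7833
```

View pics/c.png

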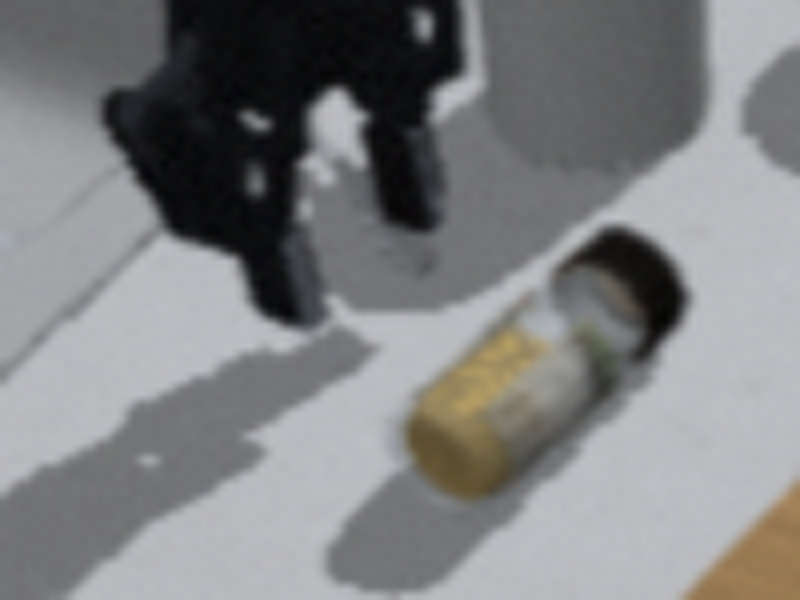

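The tip calibration agrees two ways. The tips sit about 30 mm behind the TCP at this opening: they touched the worktop at TCP z = -0.0285, and in the picture the tips at (295,325) and (415,225) lie about 30 mm above the projected TCP points. The push starts from there.

```bash
cat >> h.py <<'E'
def tcp(xj,h,d=.0306,off=.0314):
    """TCP for fingers touching a jar with its axis at rack x=xj on the slope, tip height h over the floor"""
    u=np.array([np.cos(th),np.sin(th)]); n=np.array([-u[1],u[0]])
    A=np.array([xj,.158*(xj+.115)+.0204/np.cos(th)])
    P=A-off*u+(h-.0204-d)*n
    return W(P[0],P[1])
E
python3 - <<'E'
from h import *
z0=-.0285
move_l(W(-.262,z0+.006),vel=.06)
xe=-.118-.0314*np.cos(th)-.001+.0048   # tip centre behind jar at mouth
print(move_l(W(xe,z0+.006),vel=.045,max_force=8))
print(move_l(tcp(-.04,.010),vel=.04,max_force=8),get_ee_pos(),tcp(-.04,.010))
hold(.3)
for cam in("top","scene"):
    c,o=look(cam,["jar_loose_mid","jar_stored_mid"]); print({k:[(s,loc(v),v[2]) for s,v in l] for k,l in o.items()})
    if cam=="top":
        for s in silhouettes(cam,"jar_loose")[:2]:
            ce,a,e=axis_on_plane(c,s["pixels"],.033); print(round(s["score"],2),loc(ce),np.round([a@ux,a@uy],3),np.round(e,3))
cv2.imwrite("pics/d.png",cv2.resize(np.array(c["img"])[190:290,260:420],(800,500),interpolation=cv2.INTER_CUBIC)[:,:,::-1]); print(get_time_s())
E
```

```text
False
False [ 0.57388783 -0.18024993 -0.01295345] [ 0.57391353 -0.18037396 -0.01289497]
{'jar_loose_mid': [(0.88, array([-0.0381, -0.0021]), np.float64(0.0322)), (0.21, array([0.1061, 0.0007]), np.float64(0.0317))], 'jar_stored_mid': [(0.78, array([ 0.0292, -0.0051]), np.float64(0.0404))]}
0.91 [-0.0279  0.0023] [0.209 0.978] [0.04 0.11]
{'jar_loose_mid': [(0.92, array([-0.0393, -0.0006]), np.float64(0.0308))], 'jar_stored_mid': [(0.73, array([ 0.0282, -0.0018]), np.float64(0.046))]}
19.8833
```

View pics/d.png

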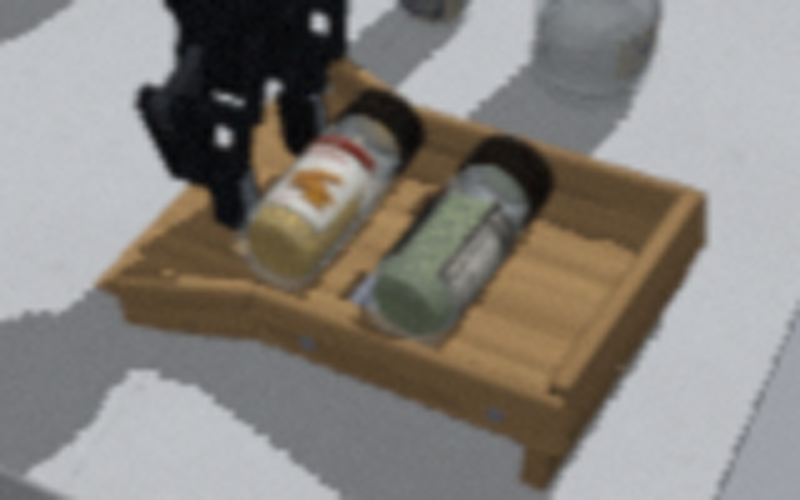

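The loose jar sits square in the lane at rack x ≈ -0.039, resting against both fingertips at (228,215) and (300,140), so the model holds. Now I'll push it over the catch with the tips above the tabs, then ease back so the jar settles on the catch.

```bash
python3 - <<'E'
from h import *
print(move_l(tcp(-.012,.0145),vel=.04,max_force=10))
print(move_l(tcp(.037,.0148),vel=.03,max_force=14),loc(np.array(get_ee_pos())),loc(tcp(.037,.0148)),get_contact_force())
hold(.3)
for cam in("top","scene"):
    c,o=look(cam,["jar_loose_mid","jar_stored_mid"]); print({k:[(s,loc(v),v[2]) for s,v in l] for k,l in o.items()})
cv2.imwrite("pics/e.png",cv2.resize(np.array(c["img"])[190:290,260:420],(800,500),interpolation=cv2.INTER_CUBIC)[:,:,::-1]); print(get_time_s())
E
```

```text
False
False [ 0.0116 -0.    ] [ 0.0116 -0.    ] [-0.38381709 -0.74058173 -0.7156587 ]
{'jar_loose_mid': [], 'jar_stored_mid': [(0.62, array([ 0.0765, -0.0054]), np.float64(0.0486))]}
{'jar_loose_mid': [(0.73, array([ 0.0383, -0.0006]), np.float64(0.0441))], 'jar_stored_mid': []}
23.15
```

View pics/e.png

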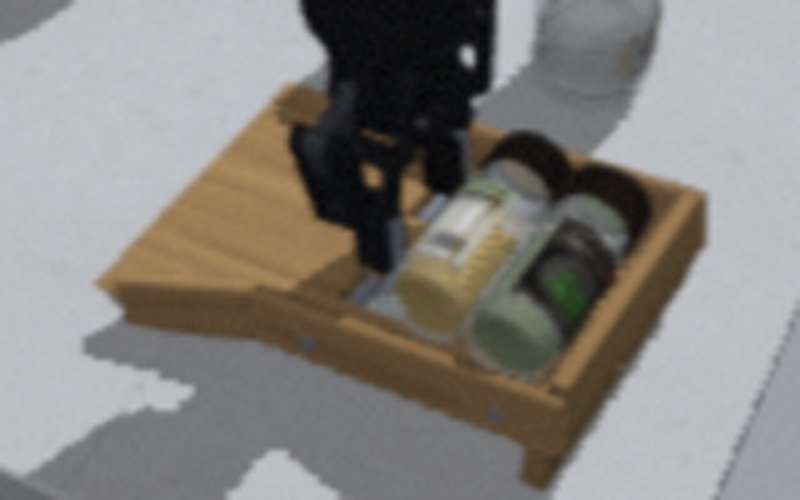

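Both jars are uphill of the catch: the loose one at (470,260) and the stored one at (560,285). The tabs show under the fingers at (375,290) and (432,208). I'll back off gently and check that the catch holds.

```bash
python3 - <<'E'
from h import *
move_l(tcp(.019,.0155),vel=.02); hold(.3)
for cam in("scene","top"):
    c,o=look(cam,["jar_loose_mid","jar_stored_mid"]); print({k:[(s,loc(v),v[2]) for s,v in l] for k,l in o.items()})
    if cam=="scene": cv2.imwrite("pics/f.png",cv2.resize(np.array(c["img"])[190:290,260:420],(800,500),interpolation=cv2.INTER_CUBIC)[:,:,::-1])
print(get_time_s())
E
```

```text
{'jar_loose_mid': [(0.97, array([0.0286, 0.0007]), np.float64(0.0424)), (0.22, array([ 0.0004, -0.0055]), np.float64(0.0046))], 'jar_stored_mid': [(0.91, array([0.0684, 0.0024]), np.float64(0.054))]}
{'jar_loose_mid': [(0.76, array([ 0.0302, -0.0011]), np.float64(0.0436))], 'jar_stored_mid': [(0.6, array([ 0.0748, -0.0036]), np.float64(0.0462))]}
24.8083
```

View pics/f.png

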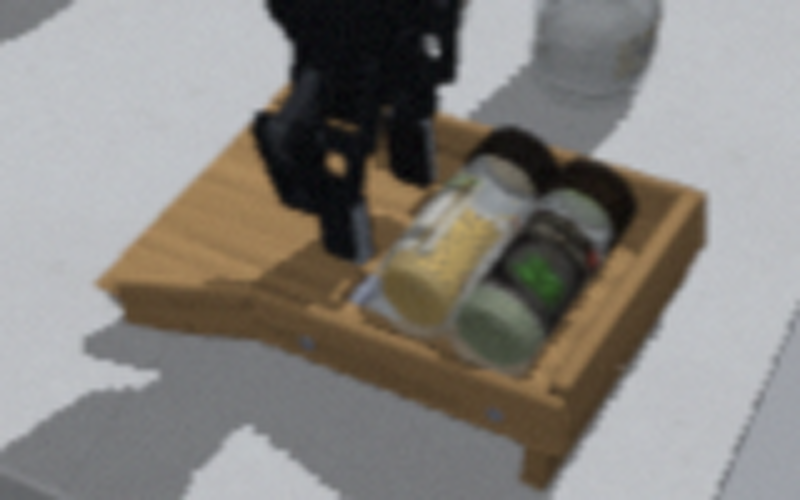

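The loose jar at (450,255) stopped at x ≈ 0.030 with the fingers clear of it. The catch is holding both jars. I'll lift away, check once more and hand in.

```bash
python3 - <<'E'
from h import *
q=tcp(.012,.020); move_l(q,vel=.05)
move_l(q+[0,0,.15],vel=.1); hold(.5)
ok=[]
c,o=look("top",["jar_loose_mid","jar_stored_mid"]); print({k:[(s,loc(v),v[2]) for s,v in l] for k,l in o.items()})
c,o=look("scene",["jar_loose_mid","jar_stored_mid"]); print({k:[(s,loc(v),v[2]) for s,v in l] for k,l in o.items()})
x=[loc(o[k][0][1])[0] for k in o if o[k]]
print(x,get_time_s())
if len(x)==2 and .024<x[0]<.04 and .062<x[1]<.088: print(close_job())
E
```

```text
{'jar_loose_mid': [(0.47, array([ 0.0333, -0.0007]), np.float64(0.0446)), (0.28, array([0.0153, 0.1723]), np.float64(0.0016))], 'jar_stored_mid': [(0.75, array([ 0.0739, -0.0055]), np.float64(0.0477)), (0.24, array([-0.0768,  0.1726]), np.float64(-0.0002))]}
{'jar_loose_mid': [], 'jar_stored_mid': [(0.61, array([ 0.0674, -0.0035]), np.float64(0.0532))]}
[np.float64(0.0674)] 27.575
```

The top camera confirms both jars: loose at x = 0.033 and stored at x = 0.074. The scene network just missed the loose jar this time, so I'm handing in.

```bash
python3 -c "
from workcell import *
print(close_job())"
```

```text
the job is handed in; nothing more can be done
None
```

The job is handed in: in the last camera check both jars lay in the rack uphill of the catch (loose jar at x ≈ 0.03 m, stored jar at ≈ 0.07 m) with the arm lifted clear at about 27.6 s, but `close_job()` returned no verdict.

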